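# Unscrew a clamp nut and take the clamp bar off a glued phone cell

### The job

The glue on the phone cell in the clamping jig has set. Unscrew the knurled nut all the way off its stud without forcing the thread, put it in the grey tray, then lift the clamp bar off the stud by its grip block and lay it flat in the tray beside the nut. Leave the cell in its nest and do not disturb the other things on the bench.

Things in the scene. Friction and masses are not known exactly. Their poses are not given: they have to be found in the camera images.
- jig: Clamping jig fixed to the bench: grey aluminium plate 140 x 96 x 10 mm with an upright threaded steel stud. Origin on the stud's axis at bench height; z up; x runs along the clamp bar towards the cell. Plate from x -52 to +88, y -48 to +48. The stud is 14 mm thick, 20 mm over its thread, its top 52 mm above the bench.
- stud_top (a point): Centre of the stud's top end, on its axis, 52 mm above the bench. To the left of the work stands a tall microscope (x over 0.45, y over 0.22, its head and arm up to about 0.45 m high): keep hand and arm out of it, also on the way from the start.
- nut: Knurled round steel nut, 36 mm diameter (37 over the knurl), 38 mm tall, about 90 g, through hole 22 mm; at the start screwed on the stud above the clamp bar, finger-loose. Origin: centre of its underside, at the start about 24 mm above the bench, 1 mm above the bar; z up along its axis.
- nut_mid (a point): Point on the nut's axis, halfway up (19 mm above its underside). Ordinary right-hand coarse thread: turning counter-clockwise seen from above raises the nut 14 mm per turn (about 1 mm axial play). After about 4 rad (0.6 turn, 9 mm higher) the thread lets go; then it lifts straight off, over the stud's plain end. It stays where it is left when released.
- clamp_bar: Dark steel bar 124 x 36 x 6 mm, about 140 g, loose, its closed slot (28 x 26 mm) over the stud. Origin: centre of the slot, at the bar's underside (17 mm above the bench at the start); x towards the cell: bar from x -47 to +78; z up. A 3 mm thick rubber foot under it at x 58 rests on the cell; the other end lies on a heel block between two low cheeks. Must be lifted over the stud's top.
- bar_grip (a point): Middle of the flanks of the bar's upright grip block: 22 mm long (bar's x), 16 mm wide (bar's y, the way to pinch it), its top 26 mm above the bar's underside. This point lies 64 mm along the bar's x from its origin and 16 mm above its underside.
- cell: Flat phone cell, 41 x 72 x 5 mm, loose in a nest of 5 mm high stops on the jig, under the end of the clamp bar. Origin: centre of its underside.
- tray: Shallow open grey tray fixed to the bench, 160 mm (its x) x 110 mm (its y) outside, 16 mm high, walls and floor 3 mm thick. Origin: centre of its underside; z up. Empty at the start. It may stand left or right of the jig; between the two places an iron in its rest rises to 150 mm (near x 0.52, y -0.03), so carry parts over or round it.
- white_jar: Bystander: white plastic jar with a ribbed cap, 34 mm diameter, 43 mm tall; origin at the centre of its underside.
- eraser: Bystander: rubber eraser in a sleeve, 20 x 45 x 12 mm; origin at the centre of its underside.
- tin: Bystander: low round open tin of brass wool, 63 mm diameter, 28 mm tall; origin at the centre of its underside.

How it is judged:
By the outcome, as a careful person would: the job done as asked, in the order asked, and still so for the second after the job is handed in, with the robot touching nothing.
It also fails if it takes over 72 s, if anything falls off the work surface, if the arm or the gripper's body presses on something with over 40 N, if the wrist force passes 120 N, or if a joint passes its speed limit or range.

### The arm

A 7-joint arm with a two-finger parallel gripper is mounted at the origin on a cart in front of the work surface, level with it; the furniture and walls round the work are solid. World frame = base frame: x ahead of the robot, y to its left, z up, the work surface at z = 0. Lengths are in mm, angles in rad, forces in N, time in s.
With the tool pointing down it reaches from about 400 to 925 mm from the base axis. Payload 5.6 kg.
Tool frame: the origin (TCP) lies midway between the tips of the shut fingers; the grasp point (between the pads) lies 19 mm behind it; x points along the fingers, y is the direction in which the jaws open and shut, and the axes are right-handed (so a half turn about x gives the same grasp; the last joint's range is limited). The gripper opens to 85 mm and grips with 20 to 120 N. Pads are 22 mm wide; open, the fingers measure 114 mm over their backs; the gripper's body (76 mm by 85 mm) begins 54 mm behind the grasp point. The pads swing forward as they close: fully open they stand 13 mm farther back than shut.
Start: joints at [-1.226, 0.468, -0.012, 1.603, 0.006, 1.071, -0.056], TCP at [245.839, 601.724, 231.29] pointing down, gripper open.
Joint ranges: [-2.53, 2.53], [-0.31, 2.02], [-1.57, 1.55], [0.28, 2.44], [-1.29, 4.43], [0.15, 1.84], [-2.92, 2.92]. Speed limits (rad/s): [2.57, 2.57, 3.14, 3.14, 3.14, 3.14, 3.14].

### API

Orientations are given as a rotation vector (axis times angle).
In Python, from station import arm, grab_frame, calibration, spotter gives the robot as it stands. The module is installed in compiled form; this text tells all that it offers.
- The arm moves only by the tool servo_tool, never from a script. Its argument "commands" is a list of rows, each an object with "linear": the shift along the tool's x, y, z scaled (see below), a list of three; "yaw": the turn about the tool's x scaled (see below). A call has 1 to 10 rows; each row shifts and turns the commanded pose from where the row before left it, along the tool's axes as they then stand; what a row does not reach is not made up. The controller multiplies each number of a shift by 0.5 m and each number of a turn by pi rad. A row lasts 1/8 s, in which the tool goes at most 62.5 mm and 10.7 degrees, less where a joint would pass 70% of its speed; a pose out of reach is approached as far as the arm can. A call with a number of a shift or a turn outside -1 to 1 is refused whole. A call with a gripper value outside its range is refused whole. "fingers" is the opening, from 0 (shut) to 1 (fully open), set as the call begins (left out, the last holds). The fingers move at their own pace and stop on an object; the grip force is fixed at half the most. Time passes only in rows, so rows that do not move let the fingers close. It gives the time, the measured TCP pose, the force and the opening at its end, in the units of the state.
- arm.state(): the state, without advancing time (a new reading comes with each control period).
- grab_frame(name): name is "scene" or "top" or "wrist"; returns the picture (480x640x3 uint8, red, green, blue); there is no depth.
- calibration(name): a dict with "fovy" (degrees; the focal length in pixels is half the picture's height over the tangent of half this angle, whatever the lens; pixels are square), "cx", "cy" (the principal point, pixels), "T" (4x4, takes a point from camera to world coordinates); the wrist camera has in their place "mount" (4x4, takes a point from camera to tool coordinates, whose origin is the TCP and whose axes are the tool frame's). Camera axes: x right, y down, z forward; pixel columns grow to the right and rows downward; lengths in mm; the calibration is good to about 2 mm. The wrist camera is an equidistant fisheye: a pixel r from the principal point sees the ray r / f radians off the axis. A picture is of the moment at which its call begins: read the wrist's pose just before it. calibration takes no time and is no camera call.
- arm.sign_off(): hands the job in, once; it reports no verdict.
Trained networks look in the newest picture that a camera, given by its name, has taken for a name from the list of things; names that differ only in an ending like _2 or _b are one class to them, and where a whole thing is asked for, a point or a joint stands for the part that bears it (a point fixed in the world has none). Each returns a list of dicts, best first, with "confidence" (0 to 1); they miss things now and then, are a little off and sometimes report something else, mostly with a low value. They report only what shows in the picture. A call takes as long as a camera call.
- spotter.boxes_of(camera, thing): "centre" ([row, column] in pixels, amid what is visible of it).
- spotter.masks_of(camera, thing): "region" (480x640 bool, what is visible of it) and "centre" ([row, column] in pixels, amid what is visible of it).
- spotter.tip_of(camera, thing): "centre" ([row, column] in pixels: a listed point, or the origin of a listed thing).
The state is a dict: "time_s": time; "joints": joint angles; "dq": joint speeds; "joint_efforts": joint torques, N m; "eef_pos": TCP position; "orientation": TCP orientation; "ft_force": force on the tool from outside, world axes, zero at the start; "ft_torque": the same for the moment, N m; "gripper_width": opening from 0.0 (shut) to 1.0 (fully open).
Only numpy, scipy, OpenCV 4.12 (cv2) and the standard library are available. Lean on these libraries where they do the work, as an engineer would, in place of code of your own. Each camera call takes 0.05 s, during which the arm holds its last target.

## Working session

There is one attempt and no reset: what is moved stays moved. The work goes in short steps, Python scripts to look and compute and a tool call to move; the robot and the scene stay as the last step left them, time stands still between calls to the robot, and variables do not carry over. Pictures are saved under pics/ and viewed, and the job is handed in when it is done.

Besides the shell and the picture viewer there is one more tool, called after ">>>" by a JSON object that holds its "api" and its "payload". servo_tool: Moves the arm, as the interface text tells. Shifts and turns lie within -1 to 1; 1 stands for 0.5 m of shift or pi rad of turn. Its arguments: {"type":"object","properties":{"commands":{"type":"array"},"fingers":{"type":"number"}},"required":["commands"]}

```bash
mkdir -p pics; ls; python3 - <<'E'
from station import arm, grab_frame, calibration, spotter
import cv2, numpy as np
np.set_printoptions(precision=4,suppress=True)
s=arm.state();print(s)
for n in("scene","top","wrist"):
    c=calibration(n);print(n,c)
for n in("scene","top"):
    cv2.imwrite(f"pics/{n}0.png",grab_frame(n)[:,:,::-1])
print(arm.state()['time_s'])
E
```

```text
pics
{'time_s': 0.0, 'joints': array([-1.226 ,  0.4684, -0.0116,  1.6036,  0.006 ,  1.0714, -0.0563]), 'dq': array([-0.0007, -0.0003,  0.0011, -0.0007, -0.0003, -0.0016,  0.0016]), 'joint_efforts': array([ -0.0002, -53.237 ,   0.0212, -25.1312,   0.0113,   0.0074,
        -0.    ]), 'eef_pos': array([245.6483, 601.1783, 230.3264]), 'orientation': array([ 0.3029,  1.5495, -0.3057]), 'ft_force': array([ 0.0519, -0.3511,  0.511 ]), 'ft_torque': array([0.0001, 0.028 , 0.0241]), 'gripper_width': 0.9965682631538486}
scene {'fovy': 49.4455938944629, 'cx': 315.8035199640892, 'cy': 242.8587628124531, 'T': array([[   0.6135,   -0.4149,    0.6719,  -33.7091],
       [  -0.7896,   -0.3155,    0.5263, -475.3046],
       [  -0.0064,   -0.8534,   -0.5212,  500.7457],
       [   0.    ,    0.    ,    0.    ,    1.    ]])}
top {'fovy': 48.67439645077981, 'cx': 315.56000061888784, 'cy': 243.60893895741995, 'T': array([[   0.1443,   -0.9653,    0.2177,  326.3377],
       [  -0.9895,   -0.1423,    0.0253,  -60.3208],
       [   0.0066,   -0.2191,   -0.9757, 1193.2928],
       [   0.    ,    0.    ,    0.    ,    1.    ]])}
wrist {'fovy': 65.70646984690485, 'cx': 323.0437475560751, 'cy': 239.80946524112557, 'mount': array([[  -0.0001,   -0.3287,    0.9444, -142.6178],
       [   1.    ,    0.0005,    0.0003,   -1.1116],
       [  -0.0006,    0.9444,    0.3287,  -85.9303],
       [   0.    ,    0.    ,    0.    ,    1.    ]])}
0.1
```

View pics/scene0.png

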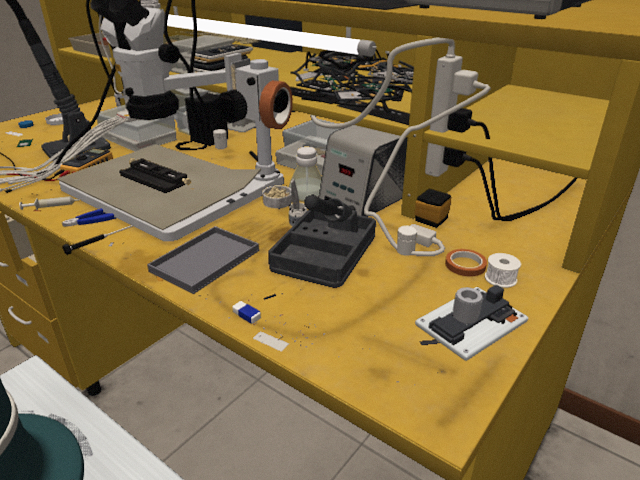

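View pics/top0.png

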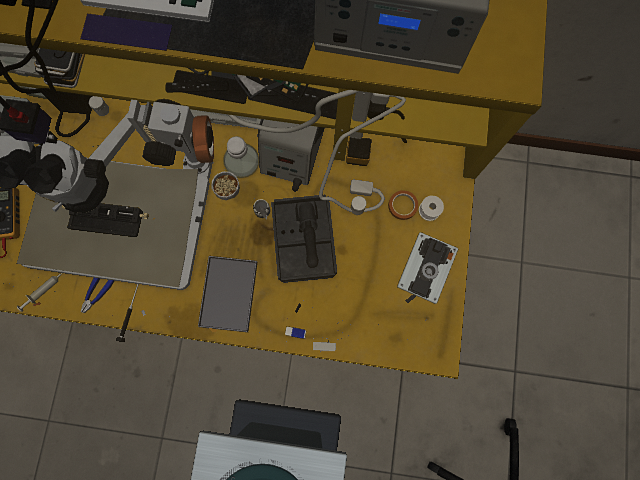

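```bash
cat > h.py <<'E'
from station import arm, grab_frame, calibration, spotter
import cv2, numpy as np
from scipy.spatial.transform import Rotation as R
np.set_printoptions(precision=3,suppress=True)
def ray(cam,rc,st=None):
    c=calibration(cam);f=240/np.tan(np.radians(c['fovy']/2))
    u=rc[1]-c['cx'];v=rc[0]-c['cy']
    if cam=='wrist':
        r=np.hypot(u,v);th=r/f
        d=np.array([np.sin(th)*u/max(r,1e-9),np.sin(th)*v/max(r,1e-9),np.cos(th)])
        T=np.eye(4);T[:3,:3]=R.from_rotvec(st['orientation']).as_matrix();T[:3,3]=st['eef_pos'];T=T@c['mount']
    else:
        d=np.array([u/f,v/f,1]);T=c['T']
    d=T[:3,:3]@d
    return T[:3,3],d/np.linalg.norm(d)
def atz(cam,rc,z,st=None):
    o,d=ray(cam,rc,st);return o+d*(z-o[2])/d[2]
def tri(rays):
    A=0;b=0
    for o,d in rays:
        P=np.eye(3)-np.outer(d,d);A=A+P;b=b+P@o
    p=np.linalg.solve(A,b)
    return p,[np.linalg.norm((np.eye(3)-np.outer(d,d))@(p-o)) for o,d in rays]
def proj(cam,p,st=None):
    c=calibration(cam);f=240/np.tan(np.radians(c['fovy']/2))
    T=c.get('T')
    if cam=='wrist':
        T=np.eye(4);T[:3,:3]=R.from_rotvec(st['orientation']).as_matrix();T[:3,3]=st['eef_pos'];T=T@c['mount']
    q=T[:3,:3].T@(np.asarray(p,float)-T[:3,3])
    if cam=='wrist':
        h=np.hypot(q[0],q[1]);k=f*np.arctan2(h,q[2])/max(h,1e-9)
    else: k=f/q[2]
    return np.array([c['cy']+k*q[1],c['cx']+k*q[0]])
def tips(cam,names,n=2):
    for t in names:
        for d in spotter.tip_of(cam,t)[:n]:
            print(cam,t,np.array(d['centre']),round(d['confidence'],2))
def st():
    s=arm.state();m=R.from_rotvec(s['orientation']).as_matrix()
    print('t',round(s['time_s'],2),'tcp',s['eef_pos'],'x',m[:,0],'y',m[:,1],'F',s['ft_force'],'g',round(s['gripper_width'],3),'q',s['joints'])
    return s
E
python3 - <<'E'
from h import *
R0={}
for t in ['stud_top','nut','nut_mid','bar_grip','clamp_bar','cell','tray','jig']:
    r=[]
    for c in('scene','top'):
        d=spotter.tip_of(c,t)
        if d:
            print(c,t,np.array(d[0]['centre']),[round(x['confidence'],2) for x in d]); r.append(ray(c,d[0]['centre']))
    if len(r)==2: print('   ',*tri(r))
st()
E
```

```text
scene stud_top [298.9 467.9] [0.79, 0.47, 0.24]
top stud_top [271.5 430.3] [0.55]
    [ 554.728 -285.762   53.072] [np.float64(1.6337374498923005), np.float64(1.6337374498922532)]
scene nut [313.1 464.8] [0.8]
top nut [271.2 424.2] [0.77]
    [ 561.142 -280.651   20.709] [np.float64(0.6822086000082043), np.float64(0.682208600008245)]
scene nut_mid [318.9 462. ] [0.72, 0.7]
top nut_mid [273.3 426. ] [0.73]
    [ 556.269 -283.175   14.959] [np.float64(2.7596733048458053), np.float64(2.759673304845677)]
scene bar_grip [293.3 496.5] [0.76]
top bar_grip [246.2 436.2] [0.58, 0.54]
    [ 620.619 -301.258   29.935] [np.float64(2.078575686811945), np.float64(2.078575686812083)]
scene clamp_bar [322.7 462. ] [0.98]
top clamp_bar [207.6 355.8] [0.75, 0.71]
    [ 776.958 -160.587 -203.329] [np.float64(46.99710124433416), np.float64(46.997101244334154)]
scene cell [309.  490.9] [0.7]
top cell [252.5 434.2] [0.65, 0.56, 0.52]
    [ 610.479 -301.834    7.117] [np.float64(1.0124713648509183), np.float64(1.0124713648507837)]
scene tray [263.1 203.6] [0.84]
top tray [297.  226.6] [0.69]
    [443.287 150.609  -4.284] [np.float64(1.7694877924070735), np.float64(1.7694877924069639)]
scene jig [330.4 464.4] [0.9]
top jig [275.6 426.4] [0.67, 0.54]
    [ 555.199 -288.951   -3.061] [np.float64(1.7405868910202693), np.float64(1.740586891020367)]
t 0.9 tcp [245.851 601.731 231.304] x [ 0.  0. -1.] y [0.378 0.926 0.   ] F [-0.528 -1.801 -0.052] g 0.998 q [-1.226  0.467 -0.012  1.603  0.006  1.071 -0.056]
```

The tray is left of the iron at about (443, 150), and the stud is at about (556, -285). The scene view shows the nut at px (300,468) and the grip block at (293,496). I'll move clear of the microscope first.

```bash
cat > plan.py <<'E'
import numpy as np
from h import *
def plan(segs, pose=None):
    """segs: list of (target xyz, nrows, total_yaw about tool x rad)"""
    s=arm.state();m=R.from_rotvec(s['orientation']);p=s['eef_pos'].copy()
    rows=[]
    for tgt,n,yaw in segs:
        tgt=np.array(tgt,float);
        for i in range(n):
            d=(tgt-p)/(n-i)
            l=np.round(m.as_matrix().T@d/500,4);y=round(yaw/n/np.pi,4)
            rows.append({"linear":[float(v)+0 for v in l],"yaw":y})
            p=p+m.as_matrix()@(l*500); m=m*R.from_rotvec([y*np.pi,0,0])
    for k in range(0,len(rows),10):
        print('['+',\n'.join('{"linear":%s,"yaw":%s}'%(r['linear'],r['yaw']) for r in rows[k:k+10])+']\n')
    print('end',p,m.as_matrix()[:,1])
E
python3 - <<'E'
from plan import *
plan([((335,310,235),6,0.9),((430,60,235),5,0.7),((490,-120,235),4,.6)])
E
```

```text
[{"linear":[-0.0012, -0.0788, 0.0643],"yaw":0.0477},
{"linear":[-0.0012, -0.0683, 0.0753],"yaw":0.0477},
{"linear":[-0.0013, -0.0563, 0.0847],"yaw":0.0477},
{"linear":[-0.0012, -0.043, 0.0921],"yaw":0.0477},
{"linear":[-0.0013, -0.0288, 0.0975],"yaw":0.0477},
{"linear":[-0.0012, -0.0138, 0.1008],"yaw":0.0477},
{"linear":[0.0, 0.0085, 0.1066],"yaw":0.0446},
{"linear":[0.0, 0.0233, 0.1044],"yaw":0.0446},
{"linear":[0.0, 0.0376, 0.1001],"yaw":0.0446},
{"linear":[0.0, 0.0513, 0.0939],"yaw":0.0446}]

[{"linear":[0.0, 0.0638, 0.0859],"yaw":0.0446},
{"linear":[0.0, 0.0639, 0.0701],"yaw":0.0477},
{"linear":[0.0, 0.0736, 0.0598],"yaw":0.0477},
{"linear":[0.0, 0.0818, 0.0482],"yaw":0.0477},
{"linear":[0.0, 0.088, 0.0355],"yaw":0.0477}]

end [ 489.991 -120.017  234.981] [ 0.527 -0.85  -0.   ]
```

>>> {"api": "servo_tool", "payload": {"commands": [{"linear": [-0.0012,-0.0788,0.0643],"yaw": 0.0477},{"linear": [-0.0012,-0.0683,0.0753],"yaw": 0.0477},{"linear": [-0.0012,-0.0563,0.0847],"yaw": 0.0477},{"linear": [-0.0012,-0.043,0.0921],"yaw": 0.0477},{"linear": [-0.0012,-0.0288,0.0975],"yaw": 0.0477},{"linear": [-0.0012,-0.0138,0.1008],"yaw": 0.0477}]}}

```text
time_s: 1.65
eef_pos: [335.5, 308.5, 235.2]
orientation: [1.002, 1.328, -1.001]
ft_force: [1.0, 0.1, -1.0]
gripper_width: 0.999
```

```bash
python3 - <<'E'
from plan import *
st()
plan([((430,60,240),5,0.7),((540,-190,240),5,.7)])
E
```

```text
t 1.65 tcp [335.47  308.476 235.225] x [ 0.001  0.001 -1.   ] y [0.961 0.275 0.001] F [ 0.983  0.139 -1.02 ] g 0.999 q [-1.036  0.125  0.238  2.068 -0.036  0.951 -0.499]
[{"linear":[-0.002, 0.009, 0.106],"yaw":0.0446},
{"linear":[-0.002, 0.0237, 0.1037],"yaw":0.0446},
{"linear":[-0.0019, 0.0379, 0.0993],"yaw":0.0446},
{"linear":[-0.002, 0.0515, 0.093],"yaw":0.0446},
{"linear":[-0.0019, 0.0639, 0.085],"yaw":0.0446},
{"linear":[-0.0001, 0.0811, 0.0732],"yaw":0.0446},
{"linear":[-0.0001, 0.0905, 0.0612],"yaw":0.0446},
{"linear":[0.0, 0.0982, 0.048],"yaw":0.0446},
{"linear":[-0.0001, 0.1039, 0.0338],"yaw":0.0446},
{"linear":[0.0, 0.1076, 0.0189],"yaw":0.0446}]

end [ 540.009 -190.021  239.995] [ 0.434 -0.901 -0.   ]
```

>>> {"api": "servo_tool", "payload": {"commands": [{"linear": [-0.002,0.009,0.106],"yaw": 0.0446},{"linear": [-0.002,0.0237,0.1037],"yaw": 0.0446},{"linear": [-0.002,0.0379,0.0993],"yaw": 0.0446},{"linear": [-0.002,0.0515,0.093],"yaw": 0.0446},{"linear": [-0.002,0.0639,0.085],"yaw": 0.0446},{"linear": [0,0.0811,0.0732],"yaw": 0.0446},{"linear": [0,0.0905,0.0612],"yaw": 0.0446},{"linear": [0,0.0982,0.048],"yaw": 0.0446},{"linear": [0,0.1039,0.0338],"yaw": 0.0446},{"linear": [0,0.1076,0.0189],"yaw": 0.0446}]}}

```text
time_s: 2.9
eef_pos: [542.9, -188.8, 240.1]
orientation: [1.973, 0.451, -1.971]
ft_force: [0.3, 0.7, 0.3]
gripper_width: 0.998
```

```bash
python3 - <<'E'
from plan import *
s=st()
cv2.imwrite("pics/w1.png",grab_frame('wrist')[:,:,::-1])
tips('wrist',['stud_top','nut','nut_mid','bar_grip','clamp_bar','jig','cell'],1)
print(proj('wrist',(556,-285,52),s))
E
```

```text
t 2.9 tcp [ 542.857 -188.806  240.137] x [ 0.001  0.    -1.   ] y [ 0.435 -0.901  0.   ] F [0.283 0.727 0.253] g 0.998 q [-0.326  0.395  0.777  1.822 -0.317  1.051 -0.55 ]
wrist stud_top [236.1 416.1] 0.59
wrist nut [233.5 410.8] 0.73
wrist nut_mid [235.8 414.7] 0.78
wrist clamp_bar [229.9 412.1] 0.98
wrist jig [221.8 408.6] 0.56
wrist cell [192.1 448.1] 0.94
[238.346 418.995]
```

View pics/w1.png

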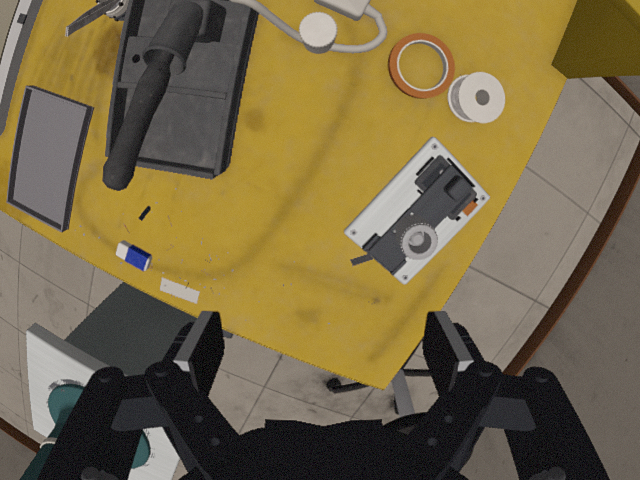

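```bash
python3 - <<'E'
from plan import *
s=st()
print(atz('wrist',(236.1,416.1),52,s),atz('wrist',(234.7,414.7),43,s),atz('wrist',(192.1,448.1),10,s))
for c in('scene','top'): print(proj(c,(556,-285,52)))
plan([((556,-285,180),8,1.35)])
E
```

```text
t 3.3 tcp [ 541.954 -185.92   239.946] x [ 0.     0.001 -1.   ] y [ 0.44  -0.898 -0.001] F [-0.822  0.875 -0.977] g 1.0 q [-0.33   0.392  0.775  1.826 -0.315  1.051 -0.549]
[ 556.289 -277.972   52.   ] [ 555.26  -279.442   43.   ] [ 606.992 -301.353   10.   ]
[298.717 468.855]
[271.252 429.199]
[{"linear":[0.015, 0.0238, 0.0078],"yaw":0.0537},
{"linear":[0.015, 0.0248, 0.0036],"yaw":0.0537},
{"linear":[0.0149, 0.025, -0.0006],"yaw":0.0537},
{"linear":[0.015, 0.0246, -0.0047],"yaw":0.0537},
{"linear":[0.0149, 0.0234, -0.0088],"yaw":0.0537},
{"linear":[0.015, 0.0216, -0.0126],"yaw":0.0537},
{"linear":[0.0149, 0.0192, -0.0161],"yaw":0.0537},
{"linear":[0.015, 0.0163, -0.0191],"yaw":0.0537}]

end [ 556.001 -285.023  179.976] [-0.779 -0.626 -0.001]
```

>>> {"api": "servo_tool", "payload": {"commands": [{"linear": [0.015,0.0238,0.0078],"yaw": 0.0537},{"linear": [0.015,0.0248,0.0036],"yaw": 0.0537},{"linear": [0.015,0.025,0],"yaw": 0.0537},{"linear": [0.015,0.0246,-0.0047],"yaw": 0.0537},{"linear": [0.015,0.0234,-0.0088],"yaw": 0.0537},{"linear": [0.015,0.0216,-0.0126],"yaw": 0.0537},{"linear": [0.015,0.0192,-0.016],"yaw": 0.0537},{"linear": [0.015,0.0163,-0.019],"yaw": 0.0537},{"linear": [0,0,0],"yaw": 0}], "fingers": 0.68}}

```text
time_s: 4.42
eef_pos: [555.2, -286.1, 179.4]
orientation: [-1.687, 0.809, 1.689]
ft_force: [-1.0, -0.2, 0.2]
gripper_width: 0.684
```

```bash
python3 - <<'E'
from plan import *
s=st()
cv2.imwrite("pics/w2.png",grab_frame('wrist')[:,:,::-1])
for t,z in [('stud_top',52),('nut',24),('nut_mid',43),('bar_grip',33),('clamp_bar',17),('jig',0),('cell',10)]:
    d=spotter.tip_of('wrist',t)
    if d: print(t,np.array(d[0]['centre']),round(d[0]['confidence'],2),atz('wrist',d[0]['centre'],z,s))
print(proj('wrist',(556,-285,52),s))
E
```

```text
t 4.42 tcp [ 555.21  -286.064  179.415] x [-0.001  0.    -1.   ] y [-0.78  -0.626  0.001] F [-1.035 -0.242  0.229] g 0.684 q [-0.276  0.677  1.02   1.76  -0.648  1.084 -1.496]
stud_top [230.  318.8] 0.79 [ 555.428 -283.727   52.   ]
nut [224.8 319.9] 0.83 [ 552.209 -280.711   24.   ]
nut_mid [404.1  52.5] 0.67 [682.658 132.588  43.   ]
bar_grip [161.6 273.4] 0.62 [ 614.655 -300.58    33.   ]
clamp_bar [401.4  54.5] 0.59 [688.109 166.989  17.   ]
jig [212.6 321.3] 0.61 [ 553.959 -284.62     0.   ]
cell [162.4 285.1] 0.77 [ 606.98  -301.992   10.   ]
[228.316 319.255]
```

View pics/w2.png

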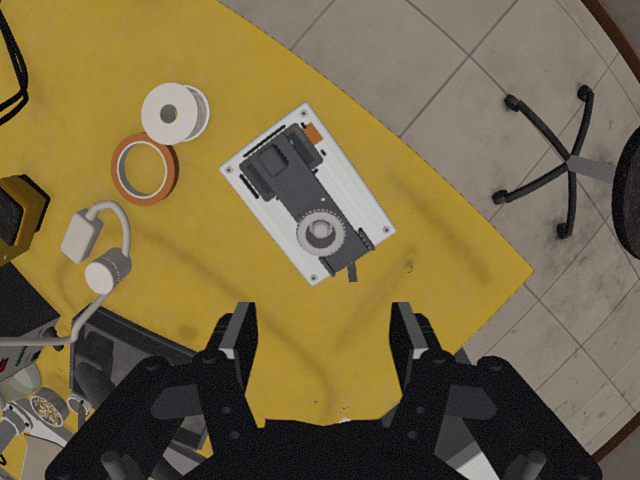

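>>> {"api": "servo_tool", "payload": {"commands": [{"linear": [0.08,0,0],"yaw": 0},{"linear": [0.08,0,0],"yaw": 0},{"linear": [0.08,0,0],"yaw": 0},{"linear": [0.04,0,0],"yaw": 0},{"linear": [0.026,0,0],"yaw": 0},{"linear": [0,0,0],"yaw": 0}]}}

```text
time_s: 5.58
eef_pos: [555.5, -286.8, 26.9]
orientation: [-1.686, 0.811, 1.687]
ft_force: [-0.1, -0.2, -0.4]
gripper_width: 0.677
```

```bash
python3 - <<'E'
from plan import *
s=st()
cv2.imwrite("pics/w3.png",grab_frame('wrist')[:,:,::-1])
im=grab_frame('scene')[:,:,::-1]
cv2.imwrite("pics/s3.png",cv2.resize(im[230:400,370:600],None,fx=3.4,fy=3.4,interpolation=cv2.INTER_CUBIC))
E
```

```text
t 5.58 tcp [ 555.49  -286.84    26.923] x [-0. -0. -1.] y [-0.781 -0.625  0.   ] F [-0.085 -0.232 -0.443] g 0.677 q [-0.161  0.859  0.84   1.823 -0.839  0.86  -1.371]
```

View pics/w3.png

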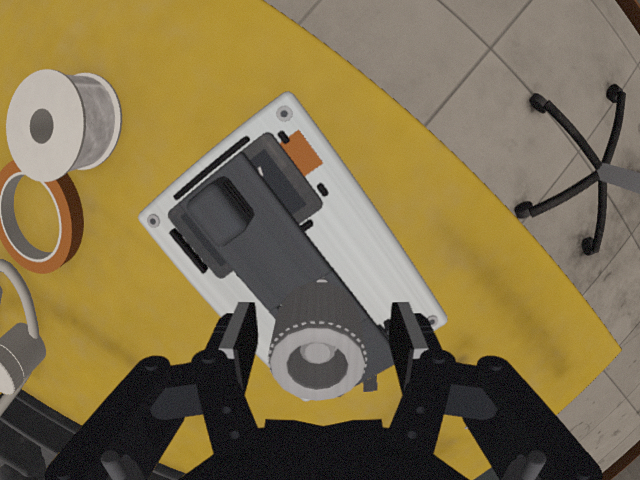

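View pics/s3.png

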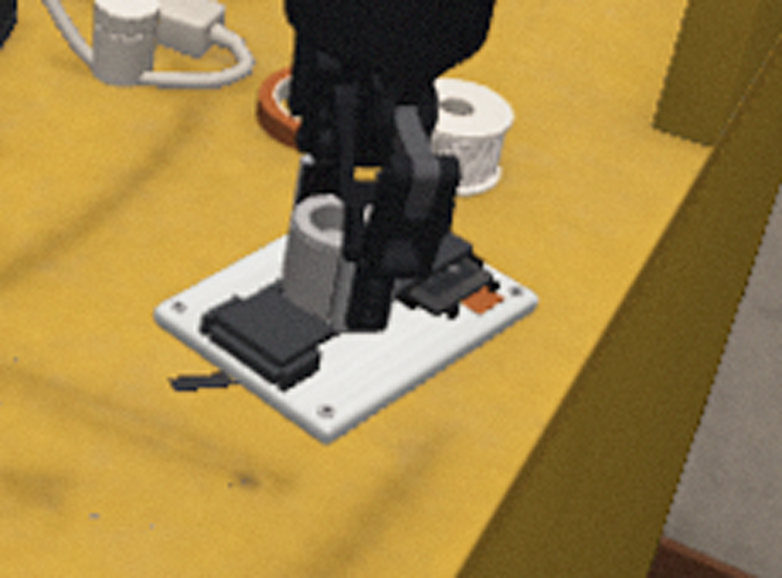

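```bash
python3 - <<'E'
from plan import *
s=st()
m=spotter.masks_of('wrist','nut')
for d in m[:1]: print(d['confidence'],d['centre'])
print('tcp axis at z62',proj('wrist',s['eef_pos']*[1,1,0]+[0,0,62],s),'cmd',atz('wrist',(363,319),62,s))
for d in spotter.tip_of('wrist','stud_top')[:1]: print(d['centre'],atz('wrist',d['centre'],52,s))
E
```

```text
t 5.67 tcp [ 556.158 -287.235   28.046] x [ 0.002 -0.001 -1.   ] y [-0.781 -0.625 -0.001] F [0.043 0.144 0.385] g 0.682 q [-0.162  0.858  0.841  1.822 -0.838  0.86  -1.371]
0.76 [341.0, 317.2]
tcp axis at z62 [360.754 318.751] cmd [ 555.432 -286.464   62.   ]
[352.7, 318.9] [ 553.909 -284.313   52.   ]
```

>>> {"api": "servo_tool", "payload": {"commands": [{"linear": [0,0,0.0026],"yaw": 0},{"linear": [0,0,0],"yaw": 0},{"linear": [0,0,0],"yaw": 0},{"linear": [0,0,0],"yaw": 0},{"linear": [0,0,0],"yaw": 0}], "fingers": 0}}

```text
time_s: 6.4
eef_pos: [555.8, -285.3, 28.1]
orientation: [-1.688, 0.809, 1.685]
ft_force: [-0.1, 2.8, 5.7]
gripper_width: 0.401
```

```bash
python3 - <<'E'
from plan import *
s=st();print(s['ft_torque'])
E
```

```text
t 6.4 tcp [ 555.763 -285.35    28.082] x [ 0.002  0.001 -1.   ] y [-0.781 -0.625 -0.002] F [-0.1    2.802  5.715] g 0.401 q [-0.164  0.856  0.84   1.825 -0.839  0.859 -1.371]
[ 0.362 -0.069  0.02 ]
```

>>> {"api": "servo_tool", "payload": {"commands": [{"linear": [-0.0007,0,0],"yaw": -0.05},{"linear": [-0.0007,0,0],"yaw": -0.05},{"linear": [-0.0007,0,0],"yaw": -0.05},{"linear": [-0.0007,0,0],"yaw": -0.05}]}}

```text
time_s: 6.9
eef_pos: [556.7, -285.0, 29.5]
orientation: [-2.085, 0.273, 2.078]
ft_force: [2.5, 2.3, 2.9]
gripper_width: 0.405
```

```bash
python3 - <<'E'
from plan import *
s=st();print(s['ft_torque'])
E
```

```text
t 6.9 tcp [ 556.738 -284.984   29.458] x [ 0.004  0.    -1.   ] y [-0.259 -0.966 -0.001] F [2.459 2.317 2.891] g 0.405 q [-0.078  0.793  0.701  1.819 -0.704  0.794 -0.841]
[ 0.427 -0.581 -0.052]
```

>>> {"api": "servo_tool", "payload": {"commands": [{"linear": [-0.0007,0,0],"yaw": -0.05},{"linear": [-0.0007,0,0],"yaw": -0.05},{"linear": [-0.0007,0,0],"yaw": -0.05},{"linear": [-0.0007,0,0],"yaw": -0.05},{"linear": [-0.0007,0,0],"yaw": -0.05},{"linear": [-0.0007,0,0],"yaw": -0.05},{"linear": [-0.0007,0,0],"yaw": -0.05},{"linear": [-0.0007,0,0],"yaw": -0.05},{"linear": [-0.0007,0,0],"yaw": -0.05},{"linear": [-0.0007,0,0],"yaw": -0.05}]}}

```text
time_s: 8.15
eef_pos: [556.4, -284.0, 32.9]
orientation: [1.402, 1.074, -1.396]
ft_force: [2.3, 4.3, 3.1]
gripper_width: 0.405
```

```bash
python3 - <<'E'
from plan import *
s=st();print(s['ft_torque'])
cv2.imwrite("pics/w4.png",grab_frame('wrist')[:,:,::-1])
E
```

```text
t 8.15 tcp [ 556.396 -283.954   32.85 ] x [ 0.003  0.002 -1.   ] y [ 0.966 -0.259  0.002] F [2.256 4.347 3.092] g 0.405 q [ 0.185  0.692  0.319  1.801 -0.321  0.698  0.421]
[ 0.904 -0.462 -0.012]
```

View pics/w4.png

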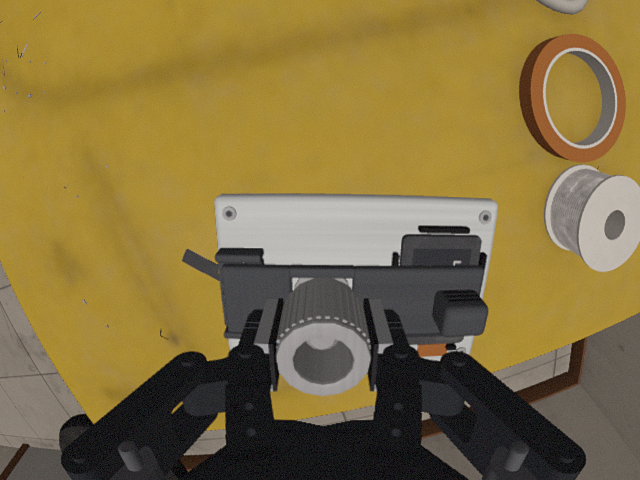

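>>> {"api": "servo_tool", "payload": {"commands": [{"linear": [-0.0007,0,0],"yaw": -0.05},{"linear": [-0.0007,0,0],"yaw": -0.05},{"linear": [-0.0007,0,0],"yaw": -0.05},{"linear": [-0.0007,0,0],"yaw": -0.05},{"linear": [-0.0007,0,0],"yaw": -0.05},{"linear": [-0.0007,0,0],"yaw": -0.05},{"linear": [-0.0007,0,0],"yaw": -0.05},{"linear": [-0.0007,0,0],"yaw": -0.05},{"linear": [-0.0007,0,0],"yaw": -0.05},{"linear": [-0.0007,0,0],"yaw": -0.05}]}}

```text
time_s: 9.45
eef_pos: [555.5, -284.0, 36.2]
orientation: [0.209, 1.56, -0.206]
ft_force: [0.4, 4.7, 5.8]
gripper_width: 0.405
```

>>> {"api": "servo_tool", "payload": {"commands": [{"linear": [-0.0007,0,0],"yaw": -0.05},{"linear": [-0.0007,0,0],"yaw": -0.05},{"linear": [-0.0007,0,0],"yaw": -0.05},{"linear": [-0.0007,0,0],"yaw": -0.05}]}}

```text
time_s: 9.95
eef_pos: [555.4, -284.5, 37.6]
orientation: [-0.285, 1.551, 0.286]
ft_force: [-0.6, 3.7, 6.3]
gripper_width: 0.402
```

```bash
python3 - <<'E'
from plan import *
s=st();print(s['ft_torque'])
E
```

```text
t 9.95 tcp [ 555.443 -284.457   37.553] x [ 0.001  0.001 -1.   ] y [-0.356  0.935  0.   ] F [-0.63   3.747  6.285] g 0.402 q [ 0.595  0.685 -0.237  1.771  0.228  0.711  2.171]
[ 0.977  0.024 -0.096]
```

>>> {"api": "servo_tool", "payload": {"commands": [{"linear": [-0.0007,0,0],"yaw": -0.05},{"linear": [-0.002,0,0],"yaw": 0},{"linear": [-0.002,0,0],"yaw": 0}]}}

```text
time_s: 10.32
eef_pos: [554.6, -285.6, 38.8]
orientation: [-0.404, 1.533, 0.404]
ft_force: [1.9, 1.2, -1.8]
gripper_width: 0.404
```

```bash
python3 - <<'E'
from plan import *
s=st();print(s['ft_torque'])
im=grab_frame('scene')[:,:,::-1]
cv2.imwrite("pics/s5.png",cv2.resize(im[230:400,370:600],None,fx=3.4,fy=3.4,interpolation=cv2.INTER_CUBIC))
E
```

```text
t 10.32 tcp [ 554.618 -285.58    38.819] x [ 0.  0. -1.] y [-0.493  0.87  -0.   ] F [ 1.858  1.244 -1.845] g 0.404 q [ 0.624  0.689 -0.275  1.769  0.264  0.72   2.295]
[ 0.347 -0.433  0.016]
```

View pics/s5.png

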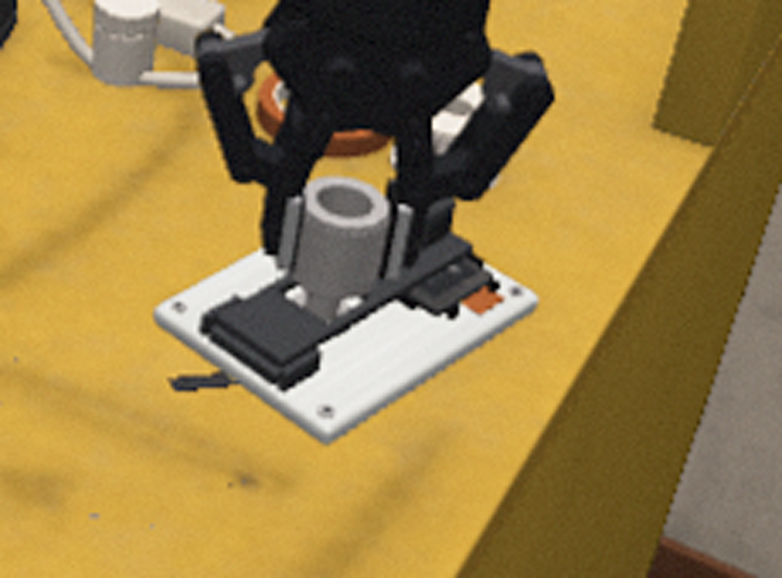

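>>> {"api": "servo_tool", "payload": {"commands": [{"linear": [-0.01,0,0],"yaw": 0},{"linear": [-0.016,0,0],"yaw": 0}]}}

```text
time_s: 10.62
eef_pos: [553.7, -285.7, 51.7]
orientation: [-0.405, 1.535, 0.406]
ft_force: [-0.4, 0.5, -0.6]
gripper_width: 0.404
```

>>> {"api": "servo_tool", "payload": {"commands": [{"linear": [-0.02,0,0],"yaw": 0},{"linear": [-0.08,0,0],"yaw": 0},{"linear": [-0.1,0,0],"yaw": 0},{"linear": [-0.1,0,0],"yaw": 0}]}}

```text
time_s: 11.12
eef_pos: [554.2, -286.3, 204.5]
orientation: [-0.406, 1.533, 0.404]
ft_force: [0.5, -0.3, -0.8]
gripper_width: 0.406
```

```bash
python3 - <<'E'
from plan import *
s=st();print(s['ft_torque'])
im=grab_frame('scene')
cv2.imwrite("pics/s6.png",im[:,:,::-1])
# tray
grab_frame('top')
for c in('scene','top'):
    for d in spotter.masks_of(c,'tray')[:1]:
        m=d['region'].astype(np.uint8)
        cnt=max(cv2.findContours(m,0,2)[0],key=cv2.contourArea)
        r=cv2.approxPolyDP(cnt,6,True)[:,0]
        print(c,d['confidence'],r.tolist())
        print(np.array([atz(c,(p[1],p[0]),16) for p in r]))
E
```

```text
t 11.12 tcp [ 554.197 -286.337  204.48 ] x [ 0.    -0.001 -1.   ] y [-0.494  0.869 -0.001] F [ 0.524 -0.326 -0.77 ] g 0.406 q [ 0.673  0.479 -0.336  1.678  0.181  1.014  2.364]
[-0.035  0.007  0.033]
scene 0.73 [[258, 244], [213, 226], [147, 268], [194, 293]]
[[525.826  93.711  16.   ]
 [521.905 206.261  16.   ]
 [358.377 188.111  16.   ]
 [359.864  72.809  16.   ]]
top 0.89 [[210, 257], [199, 324], [245, 331], [256, 262]]
[[523.622 201.539  16.   ]
 [372.681 197.303  16.   ]
 [372.319  94.802  16.   ]
 [527.412  96.907  16.   ]]
```

View pics/s6.png

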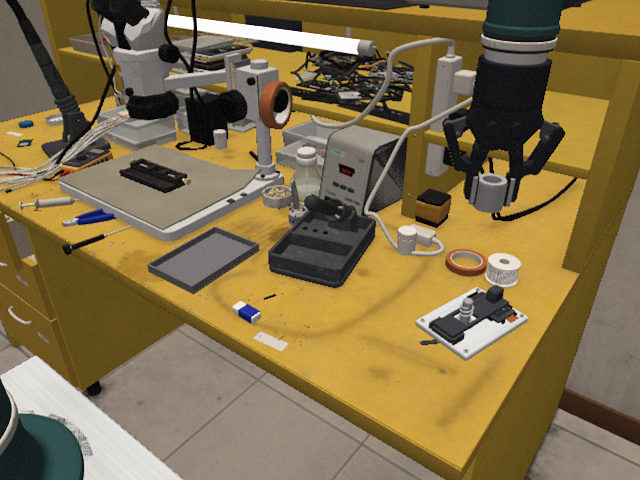

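```bash
python3 - <<'E'
from plan import *
s=st()
plan([((455,-60,210),6,1.04),((420,130,200),6,1.04)])
E
```

```text
t 11.32 tcp [ 554.824 -286.567  204.005] x [ 0.002 -0.002 -1.   ] y [-0.494  0.869 -0.003] F [-0.746  0.178 -1.834] g 0.406 q [ 0.672  0.48  -0.336  1.679  0.182  1.01   2.363]
[{"linear":[-0.0023, 0.0821, 0.0084],"yaw":0.0552},
{"linear":[-0.0022, 0.0823, -0.0059],"yaw":0.0552},
{"linear":[-0.0023, 0.0801, -0.02],"yaw":0.0552},
{"linear":[-0.0022, 0.0754, -0.0336],"yaw":0.0552},
{"linear":[-0.0023, 0.0684, -0.046],"yaw":0.0552},
{"linear":[-0.0022, 0.0595, -0.0572],"yaw":0.0552},
{"linear":[0.0032, 0.049, -0.0418],"yaw":0.0552},
{"linear":[0.0032, 0.0411, -0.0496],"yaw":0.0552},
{"linear":[0.0031, 0.0319, -0.056],"yaw":0.0552},
{"linear":[0.0032, 0.0217, -0.0606],"yaw":0.0552}]

[{"linear":[0.0031, 0.011, -0.0635],"yaw":0.0552},
{"linear":[0.0032, -0.0002, -0.0644],"yaw":0.0552}]

end [419.997 130.012 199.985] [1.    0.006 0.002]
```

>>> {"api": "servo_tool", "payload": {"commands": [{"linear": [-0.0022,0.0821,0.0084],"yaw": 0.0552},{"linear": [-0.0022,0.0823,-0.0059],"yaw": 0.0552},{"linear": [-0.0022,0.0801,-0.02],"yaw": 0.0552},{"linear": [-0.0022,0.0754,-0.0336],"yaw": 0.0552},{"linear": [-0.0022,0.0684,-0.046],"yaw": 0.0552},{"linear": [-0.0022,0.0595,-0.0572],"yaw": 0.0552},{"linear": [0.003,0.049,-0.0418],"yaw": 0.0552},{"linear": [0.003,0.0411,-0.0496],"yaw": 0.0552},{"linear": [0.003,0.0319,-0.056],"yaw": 0.0552},{"linear": [0.003,0.0217,-0.0606],"yaw": 0.0552}]}}

```text
time_s: 12.58
eef_pos: [429.9, 67.9, 201.6]
orientation: [0.948, 1.356, -0.951]
ft_force: [0.3, 1.0, -1.6]
gripper_width: 0.403
```

>>> {"api": "servo_tool", "payload": {"commands": [{"linear": [0.003,0.011,-0.0635],"yaw": 0.0552},{"linear": [0.003,0,-0.0644],"yaw": 0.0552},{"linear": [0,0,0],"yaw": 0}]}}

```text
time_s: 12.95
eef_pos: [418.0, 132.5, 198.6]
orientation: [1.2, 1.216, -1.203]
ft_force: [0.2, -0.2, -0.9]
gripper_width: 0.405
```

```bash
python3 - <<'E'
from plan import *
s=st()
cv2.imwrite("pics/w7.png",grab_frame('wrist')[:,:,::-1])
for d in spotter.tip_of('wrist','tray')[:1]: print(d['centre'],d['confidence'],atz('wrist',d['centre'],0,s))
for d in spotter.masks_of('wrist','tray')[:1]:
        m=d['region'].astype(np.uint8)
        cnt=max(cv2.findContours(m,0,2)[0],key=cv2.contourArea)
        r=cv2.approxPolyDP(cnt,6,True)[:,0]
        print(d['confidence'],r.tolist())
        print(np.array([atz('wrist',(p[1],p[0]),16,s) for p in r]))
E
```

```text
t 12.95 tcp [418.041 132.486 198.623] x [-0.002 -0.    -1.   ] y [ 1.     0.011 -0.002] F [ 0.214 -0.188 -0.888] g 0.405 q [-0.106  0.175 -0.303  2.111  0.067  0.867 -0.437]
[190.9, 355.5] 0.7 [446.472 146.878   0.   ]
0.82 [[445, 133], [268, 134], [275, 250], [437, 247]]
[[524.427 206.003  16.   ]
 [367.538 200.489  16.   ]
 [371.508  92.825  16.   ]
 [526.409  97.597  16.   ]]
```

View pics/w7.png

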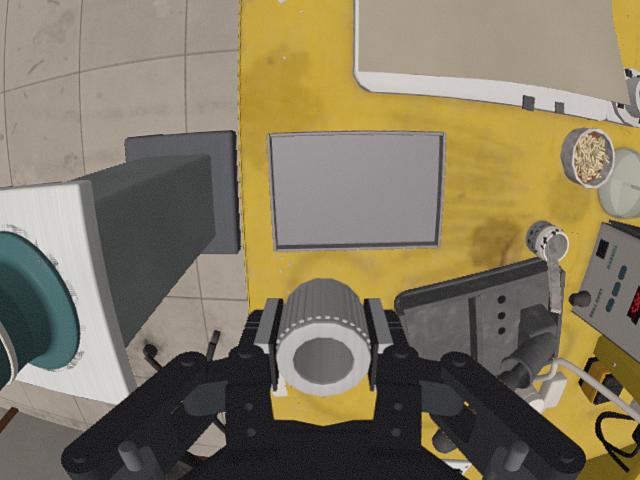

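```bash
python3 - <<'E'
from plan import *
s=st()
plan([((426.6,175.5,60),4,0),((426.6,175.5,12),2,0)])
E
```

```text
t 13.1 tcp [419.128 129.752 198.976] x [-0.001 -0.001 -1.   ] y [ 1.     0.008 -0.001] F [ 0.837 -0.455 -0.482] g 0.406 q [-0.102  0.174 -0.3    2.111  0.068  0.867 -0.434]
[{"linear":[0.0695, 0.004, -0.0229],"yaw":0.0},
{"linear":[0.0694, 0.004, -0.0229],"yaw":0.0},
{"linear":[0.0695, 0.004, -0.0229],"yaw":0.0},
{"linear":[0.0694, 0.0041, -0.0229],"yaw":0.0},
{"linear":[0.048, 0.0, -0.0001],"yaw":0.0},
{"linear":[0.048, 0.0001, 0.0],"yaw":0.0}]

end [426.601 175.483  12.021] [ 1.     0.008 -0.001]
```

>>> {"api": "servo_tool", "payload": {"commands": [{"linear": [0.0695,0.004,-0.0229],"yaw": 0},{"linear": [0.0695,0.004,-0.0229],"yaw": 0},{"linear": [0.0695,0.004,-0.0229],"yaw": 0},{"linear": [0.0695,0.004,-0.0229],"yaw": 0},{"linear": [0.048,0,0],"yaw": 0},{"linear": [0.044,0,0],"yaw": 0},{"linear": [0,0,0],"yaw": 0},{"linear": [0,0,0],"yaw": 0}]}}

```text
time_s: 14.1
eef_pos: [427.8, 176.2, 15.1]
orientation: [1.205, 1.212, -1.204]
ft_force: [0.0, 0.5, -0.7]
gripper_width: 0.404
```

```bash
python3 - <<'E'
from plan import *
s=st()
cv2.imwrite("pics/w8.png",grab_frame('wrist')[:,:,::-1])
im=grab_frame('scene')[:,:,::-1]
cv2.imwrite("pics/s8.png",cv2.resize(im[170:320,110:310],None,fx=4,fy=4,interpolation=cv2.INTER_CUBIC))
E
```

```text
t 14.1 tcp [427.752 176.178  15.144] x [ 0.001  0.    -1.   ] y [1.    0.007 0.001] F [ 0.004  0.523 -0.687] g 0.404 q [-0.278  0.54  -0.22   2.167  0.257  0.458 -0.693]
```

View pics/s8.png

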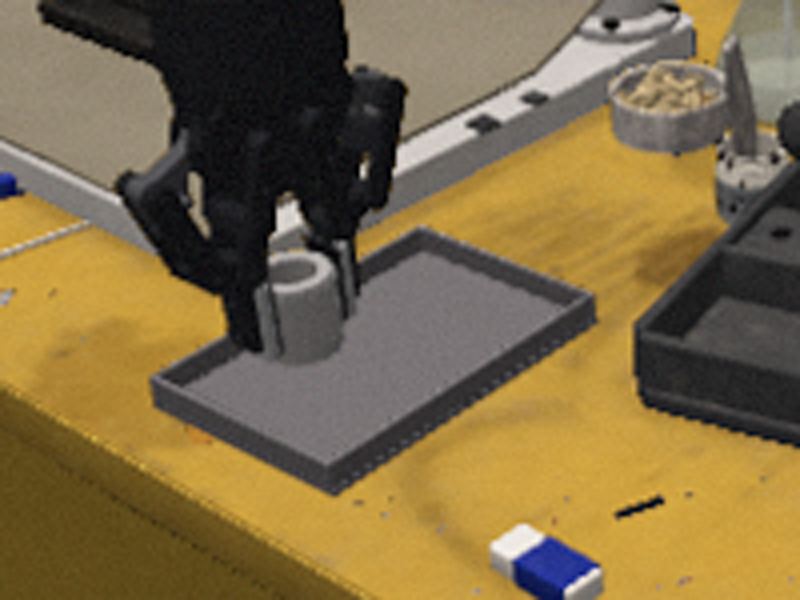

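>>> {"api": "servo_tool", "payload": {"commands": [{"linear": [0.008,0,0],"yaw": 0},{"linear": [0.002,0,0],"yaw": 0},{"linear": [0,0,0],"yaw": 0}]}}

```text
time_s: 14.58
eef_pos: [427.1, 176.7, 9.7]
orientation: [1.204, 1.213, -1.204]
ft_force: [0.5, -0.5, -0.7]
gripper_width: 0.407
```

>>> {"api": "servo_tool", "payload": {"commands": [{"linear": [0.002,0,0],"yaw": 0},{"linear": [0,0,0],"yaw": 0}]}}

```text
time_s: 14.82
eef_pos: [427.1, 176.7, 8.6]
orientation: [1.204, 1.213, -1.204]
ft_force: [0.9, -0.9, -0.8]
gripper_width: 0.406
```

>>> {"api": "servo_tool", "payload": {"commands": [{"linear": [0.002,0,0],"yaw": 0},{"linear": [0,0,0],"yaw": 0}]}}

```text
time_s: 15.08
eef_pos: [427.2, 176.7, 7.9]
orientation: [1.204, 1.212, -1.204]
ft_force: [-1.3, -0.1, 4.3]
gripper_width: 0.409
```

>>> {"api": "servo_tool", "payload": {"commands": [{"linear": [0.001,0,0],"yaw": 0},{"linear": [0,0,0],"yaw": 0}]}}

```text
time_s: 15.32
eef_pos: [427.2, 176.7, 7.9]
orientation: [1.204, 1.212, -1.204]
ft_force: [-2.6, -0.5, 11.3]
gripper_width: 0.403
```

Contact with the tray floor. I'll open the fingers and rise.

>>> {"api": "servo_tool", "payload": {"commands": [{"linear": [0,0,0],"yaw": 0},{"linear": [0,0,0],"yaw": 0},{"linear": [0,0,0],"yaw": 0},{"linear": [-0.02,0,0],"yaw": 0},{"linear": [-0.08,0,0],"yaw": 0},{"linear": [-0.12,0,0],"yaw": 0},{"linear": [-0.12,0,0],"yaw": 0},{"linear": [-0.06,0,0],"yaw": 0}], "fingers": 0.6}}

```text
time_s: 16.32
eef_pos: [428.2, 177.3, 211.1]
orientation: [1.208, 1.21, -1.199]
ft_force: [0.6, 1.0, -1.0]
gripper_width: 0.602
```

```bash
python3 - <<'E'
from plan import *
s=st()
cv2.imwrite("pics/w9.png",grab_frame('wrist')[:,:,::-1])
a=np.radians(75)
plan([((455,-60,215),6,-.65),((570,-288,190),6,-.65)])
E
```

```text
t 16.32 tcp [428.201 177.255 211.118] x [ 0.005  0.002 -1.   ] y [1.    0.007 0.005] F [ 0.569  0.993 -1.033] g 0.602 q [-0.156  0.2   -0.344  2.049  0.087  0.9   -0.54 ]
[{"linear":[-0.0006, 0.0079, 0.0794],"yaw":-0.0345},
{"linear":[-0.0006, -0.0008, 0.0797],"yaw":-0.0345},
{"linear":[-0.0006, -0.0094, 0.0792],"yaw":-0.0345},
{"linear":[-0.0006, -0.0179, 0.0777],"yaw":-0.0345},
{"linear":[-0.0006, -0.0262, 0.0754],"yaw":-0.0345},
{"linear":[-0.0006, -0.0342, 0.072],"yaw":-0.0345},
{"linear":[0.0084, -0.0162, 0.0836],"yaw":-0.0345},
{"linear":[0.0085, -0.0251, 0.0813],"yaw":-0.0345},
{"linear":[0.0084, -0.0338, 0.0781],"yaw":-0.0345},
{"linear":[0.0085, -0.042, 0.074],"yaw":-0.0345}]

[{"linear":[0.0084, -0.0498, 0.069],"yaw":-0.0345},
{"linear":[0.0085, -0.057, 0.0633],"yaw":-0.0345}]

end [ 570.021 -288.007  189.992] [0.26  0.966 0.005]
```

View pics/w9.png

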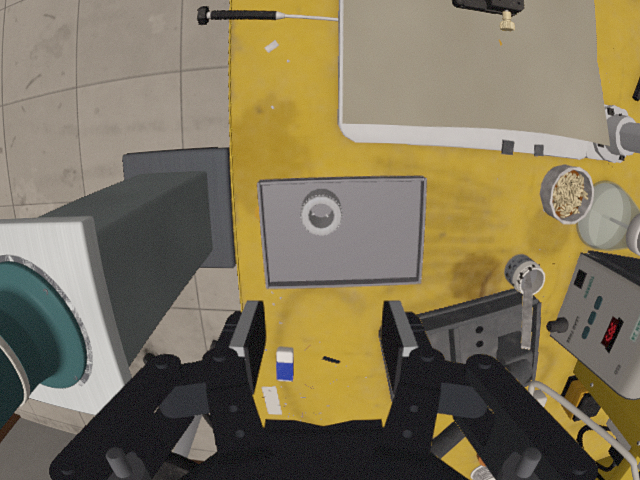

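The nut stands upright in the tray at px (321,212). Next, the bar.

>>> {"api": "servo_tool", "payload": {"commands": [{"linear": [-0.0006,0.0079,0.0794],"yaw": -0.0345},{"linear": [-0.0006,-0.0008,0.0797],"yaw": -0.0345},{"linear": [-0.0006,-0.0094,0.0792],"yaw": -0.0345},{"linear": [-0.0006,-0.0179,0.0777],"yaw": -0.0345},{"linear": [-0.0006,-0.0262,0.0754],"yaw": -0.0345},{"linear": [-0.0006,-0.0342,0.072],"yaw": -0.0345},{"linear": [0.0085,-0.0162,0.0836],"yaw": -0.0345},{"linear": [0.0085,-0.0251,0.0813],"yaw": -0.0345},{"linear": [0.0085,-0.0338,0.0781],"yaw": -0.0345},{"linear": [0.0085,-0.042,0.074],"yaw": -0.0345}]}}

```text
time_s: 17.62
eef_pos: [529.4, -214.4, 192.1]
orientation: [0.373, 1.538, -0.373]
ft_force: [0.9, -0.3, 0.5]
gripper_width: 0.601
```

>>> {"api": "servo_tool", "payload": {"commands": [{"linear": [0.0085,-0.0498,0.069],"yaw": -0.0345},{"linear": [0.0085,-0.057,0.0633],"yaw": -0.0345},{"linear": [0,0,0],"yaw": 0},{"linear": [0,0,0],"yaw": 0}]}}

```text
time_s: 18.12
eef_pos: [566.9, -288.4, 183.2]
orientation: [0.207, 1.562, -0.206]
ft_force: [0.3, 0.6, 1.0]
gripper_width: 0.601
```

```bash
python3 - <<'E'
from plan import *
s=st()
cv2.imwrite("pics/w10.png",grab_frame('wrist')[:,:,::-1])
for t,z in [('stud_top',52),('bar_grip',33),('clamp_bar',17),('jig',0),('cell',10)]:
    d=spotter.tip_of('wrist',t)
    if d: print(t,np.array(d[0]['centre']),round(d[0]['confidence'],2),atz('wrist',d[0]['centre'],z,s))
for d in spotter.masks_of('wrist','clamp_bar')[:1]:
    m=d['region'].astype(np.uint8);cnt=max(cv2.findContours(m,0,2)[0],key=cv2.contourArea)
    print(cv2.minAreaRect(cnt))
E
```

```text
t 18.12 tcp [ 566.869 -288.423  183.232] x [-0.001  0.001 -1.   ] y [0.26  0.966 0.001] F [0.348 0.618 0.994] g 0.601 q [ 0.586  0.509 -0.228  1.669  0.132  0.98   1.62 ]
stud_top [211.2 327.6] 0.88 [ 554.099 -282.179   52.   ]
bar_grip [280.8 322.7] 0.83 [ 618.257 -303.302   33.   ]
jig [196.  325.5] 0.81 [ 553.354 -283.234    0.   ]
((326.0, 219.5), (147.0, 44.0), 90.0)
```

View pics/w10.png

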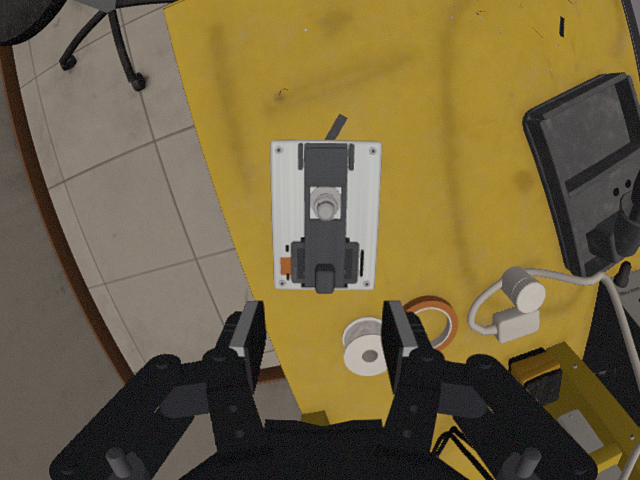

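```bash
python3 - <<'E'
from plan import *
s=st()
print('spool',atz('wrist',(355,368),40,s),atz('wrist',(302,425),8,s))
plan([((617.3,-302.2,75),4,0),((617.3,-302.2,27),4,0)])
E
```

```text
t 18.48 tcp [ 567.408 -288.714  183.869] x [ 0. -0. -1.] y [ 0.259  0.966 -0.   ] F [-0.18   0.28  -0.354] g 0.602 q [ 0.585  0.509 -0.228  1.668  0.133  0.98   1.62 ]
spool [ 704.044 -281.759   40.   ] [ 681.212 -214.499    8.   ]
[{"linear":[0.0544, 0.0, 0.0258],"yaw":0.0},
{"linear":[0.0545, -0.0001, 0.0258],"yaw":0.0},
{"linear":[0.0544, 0.0, 0.0258],"yaw":0.0},
{"linear":[0.0545, -0.0001, 0.0259],"yaw":0.0},
{"linear":[0.024, 0.0, 0.0],"yaw":0.0},
{"linear":[0.024, 0.0, 0.0],"yaw":0.0},
{"linear":[0.024, 0.0, 0.0],"yaw":0.0},
{"linear":[0.024, 0.0, -0.0001],"yaw":0.0}]

end [ 617.293 -302.212   26.995] [ 0.259  0.966 -0.   ]
```

>>> {"api": "servo_tool", "payload": {"commands": [{"linear": [0.0545,0,0.0258],"yaw": 0},{"linear": [0.0545,0,0.0258],"yaw": 0},{"linear": [0.0545,0,0.0258],"yaw": 0},{"linear": [0.0545,0,0.0258],"yaw": 0},{"linear": [0,0,0],"yaw": 0},{"linear": [0,0,0],"yaw": 0}], "fingers": 0.42}}

```text
time_s: 19.23
eef_pos: [617.3, -302.7, 75.3]
orientation: [0.206, 1.56, -0.206]
ft_force: [0.6, 0.1, 0.8]
gripper_width: 0.416
```

```bash
python3 - <<'E'
from plan import *
s=st()
cv2.imwrite("pics/w11.png",grab_frame('wrist')[:,:,::-1])
for t,z in [('stud_top',52),('bar_grip',33)]:
    d=spotter.tip_of('wrist',t)
    if d: print(t,np.array(d[0]['centre']),round(d[0]['confidence'],2),atz('wrist',d[0]['centre'],z,s))
print(proj('wrist',s['eef_pos']*[1,1,0]+[0,0,43],s))
E
```

```text
t 19.23 tcp [ 617.271 -302.687   75.318] x [ 0.001 -0.    -1.   ] y [ 0.26   0.966 -0.   ] F [0.595 0.113 0.847] g 0.416 q [ 0.543  0.713 -0.198  1.593  0.172  0.852  1.587]
stud_top [159.4 327.7] 0.98 [ 553.55  -284.376   52.   ]
bar_grip [278.  326.3] 0.71 [ 617.989 -301.962   33.   ]
[285.219 324.763]
```

View pics/w11.png

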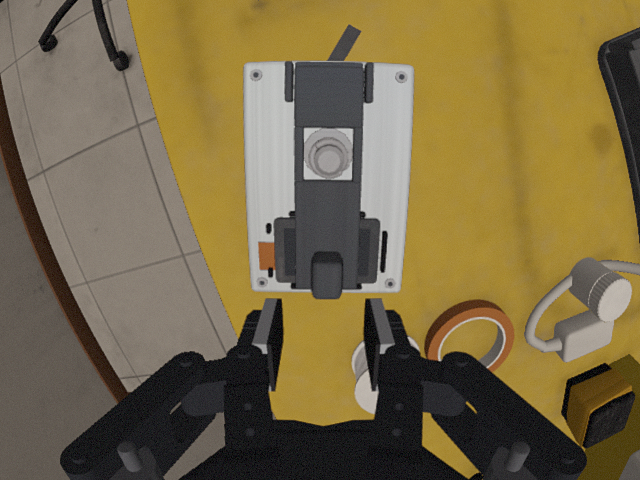

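>>> {"api": "servo_tool", "payload": {"commands": [{"linear": [0.03,0,-0.004],"yaw": 0},{"linear": [0.03,0,0],"yaw": 0},{"linear": [0.024,0,0],"yaw": 0},{"linear": [0.012,0,0],"yaw": 0},{"linear": [0,0,0],"yaw": 0}]}}

```text
time_s: 20.0
eef_pos: [614.9, -302.0, 25.6]
orientation: [0.207, 1.562, -0.206]
ft_force: [-0.1, 0.4, -0.7]
gripper_width: 0.417
```

```bash
python3 - <<'E'
from plan import *
s=st()
cv2.imwrite("pics/w12.png",grab_frame('wrist')[:,:,::-1])
im=grab_frame('scene')[:,:,::-1]
cv2.imwrite("pics/s12.png",cv2.resize(im[230:400,370:600],None,fx=3.4,fy=3.4,interpolation=cv2.INTER_CUBIC))
E
```

```text
t 20.0 tcp [ 614.886 -301.981   25.571] x [-0.001  0.001 -1.   ] y [0.26  0.966 0.   ] F [-0.128  0.426 -0.705] g 0.417 q [ 0.535  0.776 -0.186  1.61   0.186  0.774  1.576]
```

View pics/w12.png

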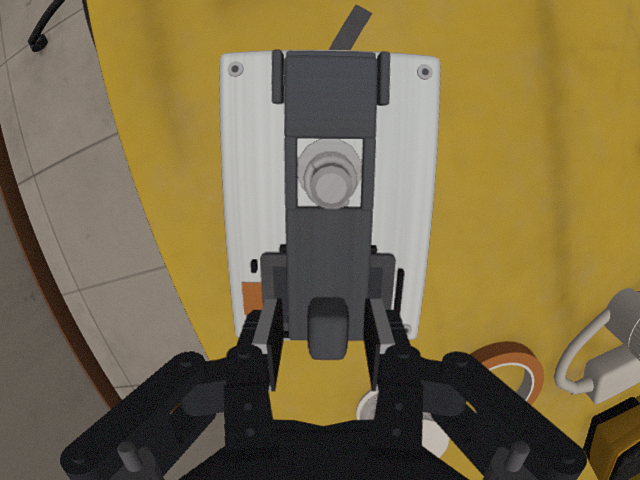

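View pics/s12.png

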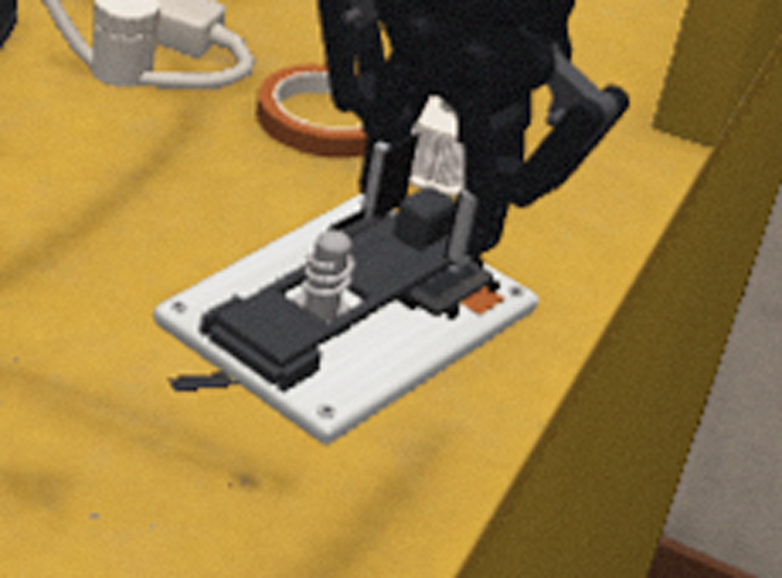

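>>> {"api": "servo_tool", "payload": {"commands": [{"linear": [0,0.002,0],"yaw": 0},{"linear": [0,0,0],"yaw": 0},{"linear": [0,0,0],"yaw": 0},{"linear": [0,0,0],"yaw": 0},{"linear": [0,0,0],"yaw": 0}], "fingers": 0}}

```text
time_s: 20.72
eef_pos: [616.1, -301.3, 27.2]
orientation: [0.206, 1.56, -0.206]
ft_force: [-0.1, 1.0, 6.4]
gripper_width: 0.169
```

```bash
python3 - <<'E'
from plan import *
s=st();print(s['ft_torque'])
E
```

```text
t 20.73 tcp [ 616.129 -301.256   27.229] x [ 0.001 -0.    -1.   ] y [0.26  0.966 0.   ] F [-0.089  0.986  6.357] g 0.169 q [ 0.534  0.774 -0.186  1.61   0.186  0.774  1.574]
[ 0.143  0.005 -0.03 ]
```

>>> {"api": "servo_tool", "payload": {"commands": [{"linear": [-0.01,0,0],"yaw": 0},{"linear": [-0.02,0,0],"yaw": 0},{"linear": [0,0,0],"yaw": 0}]}}

```text
time_s: 21.1
eef_pos: [615.9, -301.6, 42.3]
orientation: [0.206, 1.559, -0.207]
ft_force: [0.1, 0.4, -0.8]
gripper_width: 0.17
```

```bash
python3 - <<'E'
from plan import *
s=st();print(s['ft_torque'])
im=grab_frame('scene')[:,:,::-1]
cv2.imwrite("pics/s13.png",cv2.resize(im[230:400,370:600],None,fx=3.4,fy=3.4,interpolation=cv2.INTER_CUBIC))
E
```

```text
t 21.1 tcp [ 615.937 -301.601   42.346] x [ 0.001 -0.001 -1.   ] y [ 0.26   0.966 -0.   ] F [ 0.084  0.409 -0.782] g 0.17 q [ 0.537  0.753 -0.19   1.608  0.182  0.797  1.578]
[-0.015 -0.129  0.02 ]
```

View pics/s13.png

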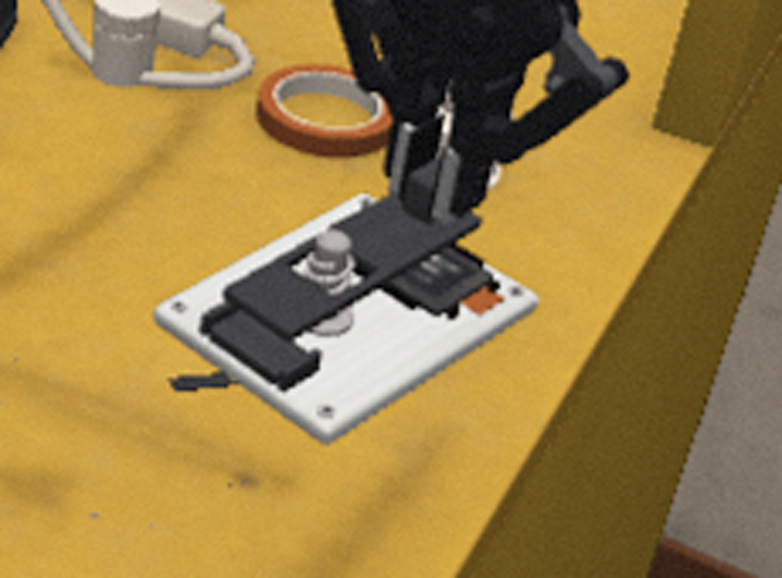

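>>> {"api": "servo_tool", "payload": {"commands": [{"linear": [-0.024,0,0],"yaw": 0},{"linear": [-0.03,0,0],"yaw": 0},{"linear": [-0.06,0,0],"yaw": 0},{"linear": [-0.08,0,0],"yaw": 0},{"linear": [-0.08,0,0],"yaw": 0},{"linear": [-0.07,0,0],"yaw": 0}]}}

```text
time_s: 21.9
eef_pos: [615.8, -301.3, 216.5]
orientation: [0.206, 1.559, -0.207]
ft_force: [-0.0, -0.7, -1.1]
gripper_width: 0.168
```

```bash
python3 - <<'E'
from plan import *
s=st();print(s['ft_torque'])
cv2.imwrite("pics/w14.png",grab_frame('wrist')[:,:,::-1])
# target: grip at tray frame (+48.5,-17), tray yaw 2deg
a=np.radians(2);t=np.array([447.5,149.3])+[48.5*np.cos(a)+17*np.sin(a),48.5*np.sin(a)-17*np.cos(a)]
print(t)
yaw=-np.radians(17)
plan([((530,-150,220),4,yaw/3),((490,-20,220),3,yaw/3),((t[0],t[1],200),4,yaw/3)])
E
```

```text
t 21.9 tcp [ 615.796 -301.341  216.523] x [ 0.002 -0.001 -1.   ] y [ 0.26   0.966 -0.   ] F [-0.035 -0.661 -1.105] g 0.168 q [ 0.559  0.555 -0.223  1.51   0.132  1.088  1.615]
[ 0.032 -0.08   0.021]
[496.564 134.003]
[{"linear":[0.0003, 0.062, -0.0624],"yaw":-0.0079},
{"linear":[0.0003, 0.0636, -0.0608],"yaw":-0.0079},
{"linear":[0.0002, 0.065, -0.0592],"yaw":-0.0079},
{"linear":[0.0003, 0.0665, -0.0575],"yaw":-0.0079},
{"linear":[-0.0006, 0.0812, -0.0404],"yaw":-0.0105},
{"linear":[-0.0006, 0.0825, -0.0377],"yaw":-0.0105},
{"linear":[-0.0007, 0.0836, -0.035],"yaw":-0.0105},
{"linear":[0.0097, 0.0771, -0.0018],"yaw":-0.0079},
{"linear":[0.0097, 0.0771, 0.0001],"yaw":-0.0079},
{"linear":[0.0097, 0.0771, 0.002],"yaw":-0.0079}]

[{"linear":[0.0098, 0.077, 0.004],"yaw":-0.0079}]

end [496.565 133.999 199.98 ] [-0.035  0.999 -0.005]
```

View pics/w14.png

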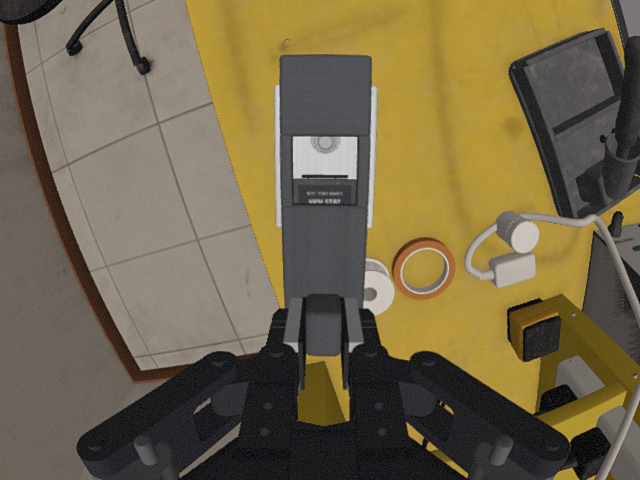

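>>> {"api": "servo_tool", "payload": {"commands": [{"linear": [0,0.062,-0.0624],"yaw": -0.008},{"linear": [0,0.0636,-0.0608],"yaw": -0.008},{"linear": [0,0.065,-0.0592],"yaw": -0.008},{"linear": [0,0.0665,-0.0575],"yaw": -0.008},{"linear": [0,0.0812,-0.0404],"yaw": -0.0105},{"linear": [0,0.0825,-0.0377],"yaw": -0.0105},{"linear": [0,0.0836,-0.035],"yaw": -0.0105},{"linear": [0.009,0.0771,-0.0018],"yaw": -0.008},{"linear": [0.009,0.0771,0],"yaw": -0.008},{"linear": [0.009,0.0771,0.002],"yaw": -0.008}]}}

```text
time_s: 23.2
eef_pos: [491.8, 97.6, 200.8]
orientation: [-0.01, 1.569, 0.01]
ft_force: [0.9, 0.7, -0.1]
gripper_width: 0.171
```

>>> {"api": "servo_tool", "payload": {"commands": [{"linear": [0.009,0.06,0.004],"yaw": -0.008},{"linear": [0,0.017,0],"yaw": 0},{"linear": [0,0,0],"yaw": 0}]}}

```text
time_s: 23.58
eef_pos: [493.0, 134.7, 195.9]
orientation: [-0.03, 1.57, 0.029]
ft_force: [-0.2, -0.2, -1.0]
gripper_width: 0.17
```

```bash
python3 - <<'E'
from plan import *
s=st()
cv2.imwrite("pics/w15.png",grab_frame('wrist')[:,:,::-1])
im=grab_frame('scene')[:,:,::-1]
cv2.imwrite("pics/s15.png",im)
s=st()
plan([((496.5,134,60),5,0),((496.5,134,22),3,0)])
E
```

```text
t 23.57 tcp [492.954 134.702 195.873] x [ 0.001 -0.    -1.   ] y [-0.037  0.999 -0.   ] F [-0.193 -0.232 -1.044] g 0.17 q [ 0.072  0.325 -0.48   1.949  0.189  0.911  1.105]
t 23.68 tcp [493.127 133.446 195.701] x [ 0.    -0.001 -1.   ] y [-0.035  0.999 -0.001] F [-0.193  0.069 -1.555] g 0.168 q [ 0.073  0.325 -0.479  1.949  0.189  0.91   1.105]
[{"linear":[0.0543, 0.0002, 0.0013],"yaw":0.0},
{"linear":[0.0543, 0.0002, 0.0013],"yaw":0.0},
{"linear":[0.0543, 0.0002, 0.0014],"yaw":0.0},
{"linear":[0.0543, 0.0003, 0.0013],"yaw":0.0},
{"linear":[0.0542, 0.0002, 0.0014],"yaw":0.0},
{"linear":[0.0253, 0.0, 0.0],"yaw":0.0},
{"linear":[0.0254, 0.0, 0.0],"yaw":0.0},
{"linear":[0.0253, 0.0001, -0.0001],"yaw":0.0}]

end [496.481 134.002  22.002] [-0.035  0.999 -0.001]
```

View pics/w15.png

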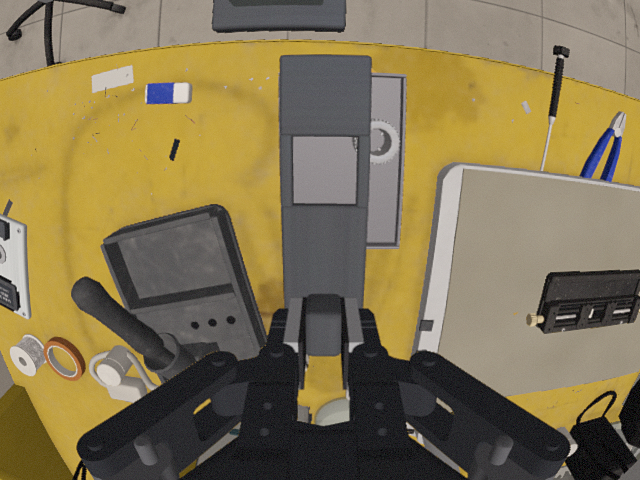

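View pics/s15.png

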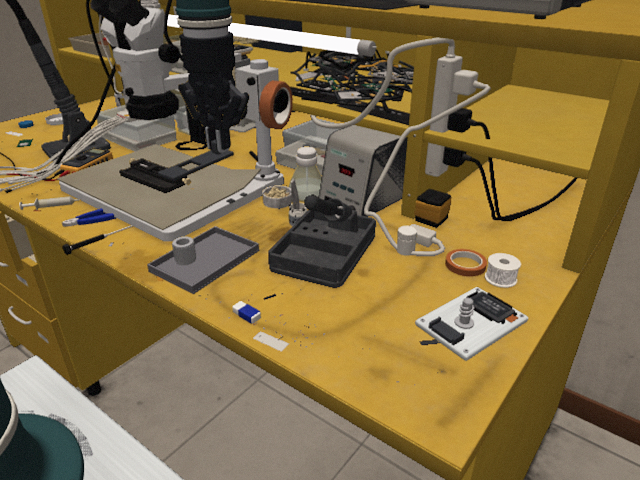

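>>> {"api": "servo_tool", "payload": {"commands": [{"linear": [0.054,0,0.0014],"yaw": 0},{"linear": [0.054,0,0.0014],"yaw": 0},{"linear": [0.054,0,0.0014],"yaw": 0},{"linear": [0.054,0,0.0014],"yaw": 0},{"linear": [0.054,0,0.0014],"yaw": 0},{"linear": [0.025,0,0],"yaw": 0},{"linear": [0.025,0,0],"yaw": 0},{"linear": [0,0,0],"yaw": 0},{"linear": [0,0,0],"yaw": 0}]}}

```text
time_s: 24.8
eef_pos: [496.9, 135.2, 36.1]
orientation: [-0.029, 1.569, 0.029]
ft_force: [0.1, 0.2, -1.2]
gripper_width: 0.169
```

```bash
python3 - <<'E'
from plan import *
s=st()
cv2.imwrite("pics/w16.png",grab_frame('wrist')[:,:,::-1])
im=grab_frame('scene')[:,:,::-1]
cv2.imwrite("pics/s16.png",cv2.resize(im[170:320,110:310],None,fx=4,fy=4,interpolation=cv2.INTER_CUBIC))
E
```

```text
t 24.8 tcp [496.95  135.229  36.113] x [ 0.001  0.    -1.   ] y [-0.037  0.999  0.   ] F [ 0.084  0.152 -1.17 ] g 0.169 q [-0.032  0.577 -0.369  2.034  0.362  0.591  0.959]
```

View pics/w16.png

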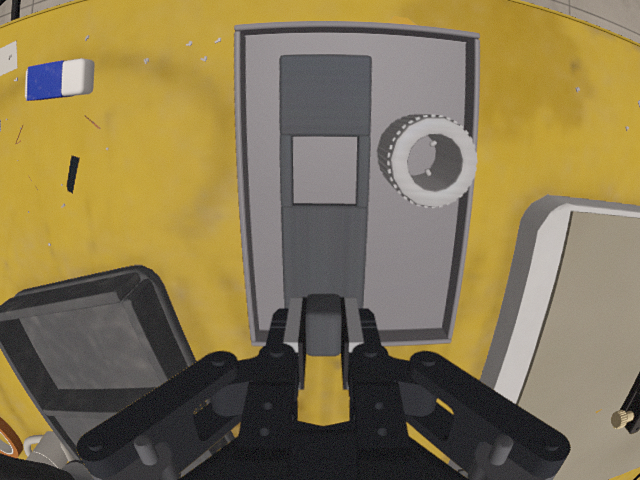

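View pics/s16.png

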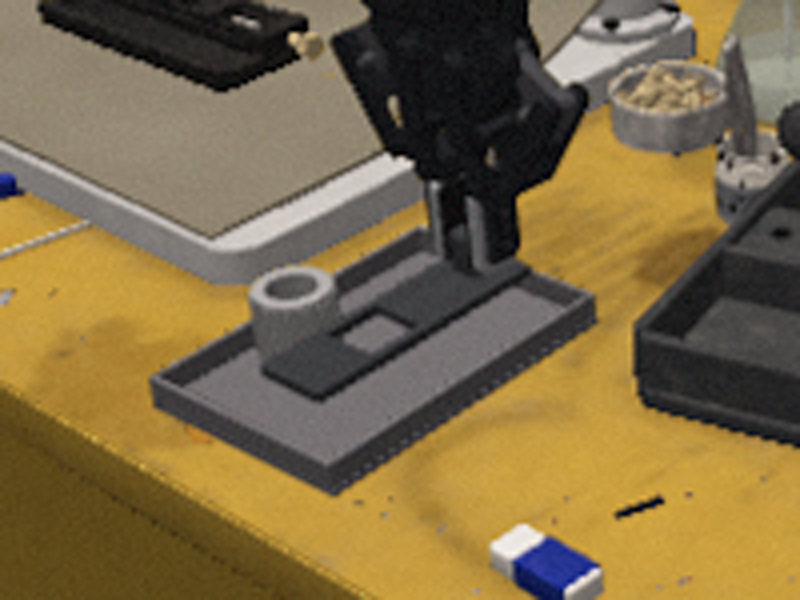

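>>> {"api": "servo_tool", "payload": {"commands": [{"linear": [0.02,0,0],"yaw": 0},{"linear": [0.012,0,0],"yaw": 0},{"linear": [0,0,0],"yaw": 0}]}}

```text
time_s: 25.28
eef_pos: [495.8, 135.0, 18.7]
orientation: [-0.03, 1.572, 0.029]
ft_force: [-0.4, -0.2, -1.1]
gripper_width: 0.166
```

>>> {"api": "servo_tool", "payload": {"commands": [{"linear": [0.004,0,0],"yaw": 0},{"linear": [0,0,0],"yaw": 0}]}}

```text
time_s: 25.52
eef_pos: [496.4, 135.1, 17.4]
orientation: [-0.029, 1.571, 0.029]
ft_force: [-0.7, -0.1, -1.0]
gripper_width: 0.168
```

>>> {"api": "servo_tool", "payload": {"commands": [{"linear": [0.002,0,0],"yaw": 0},{"linear": [0,0,0],"yaw": 0}]}}

```text
time_s: 25.78
eef_pos: [496.4, 135.1, 16.5]
orientation: [-0.029, 1.571, 0.029]
ft_force: [-0.1, 0.9, -1.4]
gripper_width: 0.174
```

>>> {"api": "servo_tool", "payload": {"commands": [{"linear": [0.0014,0,0],"yaw": 0},{"linear": [0,0,0],"yaw": 0}]}}

```text
time_s: 26.02
eef_pos: [496.5, 135.1, 16.0]
orientation: [-0.029, 1.57, 0.029]
ft_force: [-0.5, -0.8, 1.6]
gripper_width: 0.171
```

Contact. I'll open modestly (to 30 mm) and rise.

>>> {"api": "servo_tool", "payload": {"commands": [{"linear": [0.001,0,0],"yaw": 0},{"linear": [0,0,0],"yaw": 0},{"linear": [0,0,0],"yaw": 0},{"linear": [0,0,0],"yaw": 0},{"linear": [-0.01,0,0],"yaw": 0},{"linear": [-0.03,0,0],"yaw": 0},{"linear": [-0.08,0,0],"yaw": 0},{"linear": [-0.1,0,0],"yaw": 0},{"linear": [-0.1,0,0],"yaw": 0},{"linear": [-0.06,0,0],"yaw": 0}], "fingers": 0.34}}

```text
time_s: 27.28
eef_pos: [497.2, 135.5, 209.1]
orientation: [-0.029, 1.566, 0.03]
ft_force: [-0.7, 0.1, -0.0]
gripper_width: 0.343
```

```bash
python3 - <<'E'
from plan import *
s=st()
cv2.imwrite("pics/w17.png",grab_frame('wrist')[:,:,::-1])
im=grab_frame('scene')[:,:,::-1]
a=cv2.resize(im[200:300,130:270],(800,571),interpolation=cv2.INTER_CUBIC)
cv2.imwrite("pics/s17.png",a)
cv2.imwrite("pics/s17b.png",cv2.resize(im[260:370,400:540],(760,597),interpolation=cv2.INTER_CUBIC))
E
```

```text
t 27.27 tcp [497.152 135.541 209.066] x [ 0.004  0.001 -1.   ] y [-0.037  0.999  0.001] F [-0.678  0.101 -0.003] g 0.343 q [ 0.087  0.315 -0.497  1.929  0.186  0.937  1.11 ]
```

View pics/w17.png

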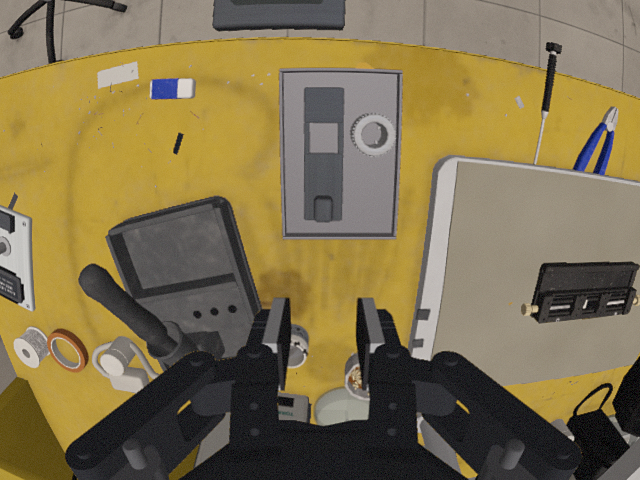

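View pics/s17.png

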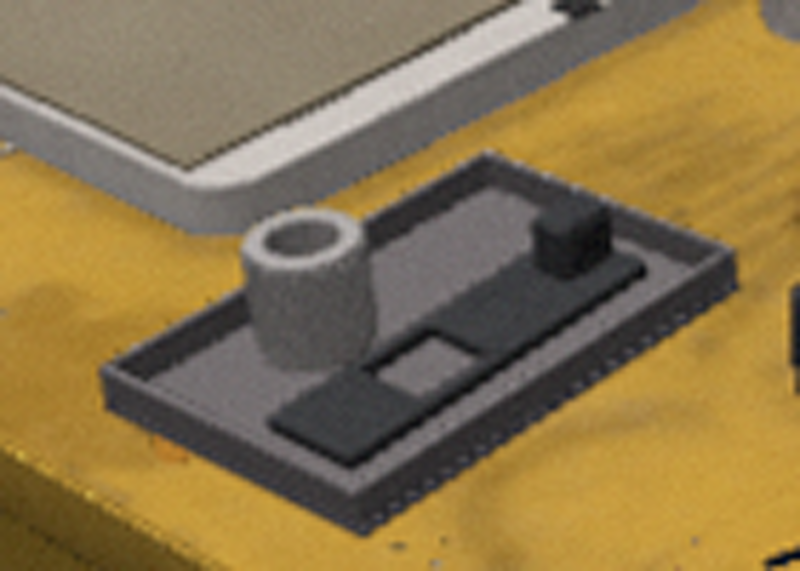

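View pics/s17b.png

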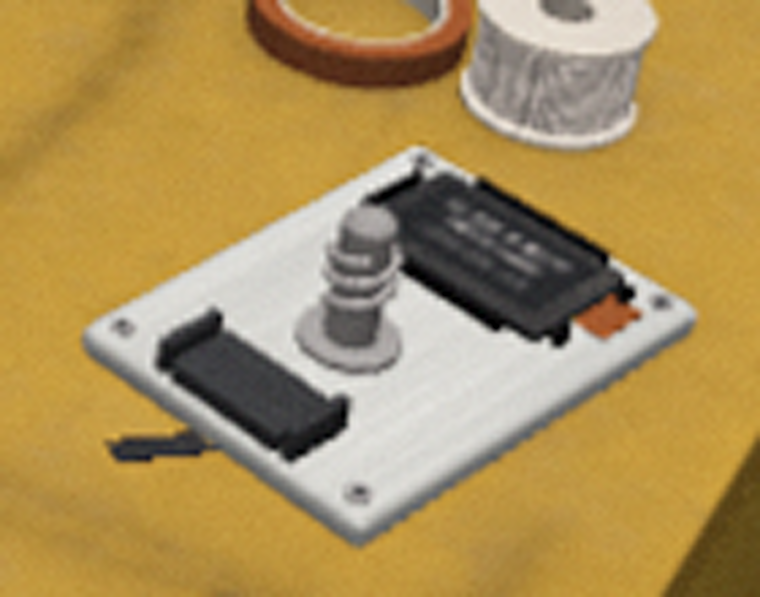

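The wrist view shows the bar flat in the tray at px (323,155), with the nut upright beside it at (374,133) and a gap between them. The scene close-ups show the cell still in its nest, and the eraser and tin unmoved. The gripper is clear, so I'm handing in.

```bash
python3 - <<'E'
from plan import *
print(arm.sign_off()); st()
E
```

```text
the job is handed in; nothing more can be done
None
the job is handed in; nothing more can be done
```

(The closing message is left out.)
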